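Draw the spirit level out of the boarded crate

ROBOT

A 6-joint arm with a two-finger parallel gripper is mounted at the origin on the work surface. World frame = base frame: x ahead of the robot, y to its left, z up, the work surface at z = 0. Lengths are in m, angles in rad, forces in N, time in s.
With the tool pointing down it reaches from about 0.35 to 0.975 m from the base axis. Payload 4.9 kg.
Tool frame: the origin (TCP) lies at the very end of the fingers, on their centre line; the grasp point (between the pads) lies manip.grip_point_offset behind it (manip.grip_point_offset is the distance from the TCP to the grasp point, in m); z points along the fingers, y is the line along which they close (so a half turn about z gives the same grasp; the last joint's range is limited). The gripper opens to 85 mm and grips with 20 to 120 N. Pads are 22 mm wide; open, the fingers measure 114 mm over their backs; the gripper's body (76 mm by 85 mm) begins 54 mm behind the grasp point. The pads swing forward as they close: fully open they stand 13 mm farther back than shut.
Start: joints at [1.119, 0.053, 1.613, -0, 1.476, -0.119], TCP at [0.204, 0.591, 0.231] pointing down, gripper open.
Joint ranges: [-3.01, 3.01], [-1.01, 2.22], [0.06, 2.58], [-1.02, 4.17], [0.09, 2.62], [-3.14, 3.14]. Speed limits (rad/s): [2.57, 2.57, 3.14, 3.14, 3.14, 3.14].

INTERFACE

Orientations are given as a unit quaternion [w, x, y, z].
In Python, from plant import manip gives the robot as it stands.
- The arm moves only by the shell command python3 -m crank 'ROWS' [OPENING]. ROWS is JSON, a list of rows, each an object of numbers: "x", "y", "z": the shift along the tool's x, y, z in cm; "turn": the turn about the tool's z in rad. In form: [{"x": .., "y": .., "z": .., "turn": ..}, ...]. A call has 1 to 5 rows; each row shifts and turns the commanded pose from where the row before left it, along the tool's axes as they then stand; what a row does not reach is not made up. A row lasts 1/10 s, in which the tool goes at most 50 mm and 8.59 degrees, less where a joint would pass 70% of its speed; a pose out of reach is approached as far as the arm can. A call with a gripper value outside its range is refused whole. OPENING is the opening in per cent of the stroke, from 0 (shut) to 100 (fully open), set as the call begins (- or left out, the last holds). The fingers move at their own pace and stop on an object; the grip force is fixed at half the most. Time passes only in rows, so rows that do not move let the fingers close. It gives the time, the measured TCP pose, the force, the opening and the grip force at its end, in the units of the state.
- manip.state(): the state, without advancing time (a new reading comes with each control period).
- manip.grab_frame(name): name is "side" or "top"; returns (picture, depth): 480x640x3 uint8, red, green, blue; 480x640 float32, m along the optical axis (not along the pixel's ray), 0 where there is no reading.
- manip.camera_model(name): a dict with "mtx" (3x3 intrinsics, pixels), "k1" (the pictures are not rectified: a ray, as slopes to the right and down, at radius r is drawn at 1 + k1 r^2 times it, then the intrinsics apply), "world_to_cam" (4x4, takes a point from world to camera coordinates). Camera axes: x right, y down, z forward; pixel columns grow to the right and rows downward; lengths in m; the calibration is good to about 2 mm. A picture is of the moment at which its call begins. camera_model takes no time and is no camera call.
- manip.job_done(): hands the job in; it is judged then, once.
The state is a dict: "time": time; "joint_pos": joint angles; "joint_vel": joint speeds; "joint_efforts": joint torques, N m; "tool_pos": TCP position; "tool_rot": TCP orientation; "contact_force": force on the tool from outside, world axes, zero at the start; "ft_torque": the same for the moment, N m; "gripper_width": opening from 0.0 (shut) to 1.0 (fully open); "grasp_force": force on a finger pad.
Only numpy, scipy, OpenCV 4.12 (cv2) and the standard library are available. Lean on these libraries where they do the work, as an engineer would, in place of code of your own. Each camera call takes 0.05 s, during which the arm holds its last target. There are 200 camera calls.

TASK

Take the long yellow spirit level out of the pine crate: it is longer than the opening between the two boards on top, so grip it through the opening, tip its far end up and out, and draw it out diagonally until its near end is clear of the near board too. Finish while still holding it in the gripper, still and level, bubble side up, above the crate and well clear of its top (a good hand's breadth). Leave the things standing around the crate alone.

Things in the scene. Friction and masses are not known exactly. Their poses are not given: they have to be found in the camera images.
- crate: Pine crate fixed to the worktop, 394 long (x, pointing away from the robot within 0.4 rad) x 224 wide (y) x 110 mm high. Origin: centre of its underside. Floor 10 mm thick, walls 12 mm; inside 370 x 200 mm, 90 mm clear from floor to underside of the top boards. Hand cut-outs in both side walls from x = -33 to +117 mm lower the wall to 55 mm there.
- near_board_edge (a point): Middle of the top edge of the near board, where the opening begins: x = -65, z = 110 mm in the crate's frame. This fixed board, 10 mm thick, closes the top from here to the crate's near end.
- far_board_edge (a point): The same on the far board: x = +150, z = 110 mm in the crate's frame. That board, 10 mm thick, closes the top from here to the far end. Between the two boards the opening is 215 mm long in x, 200 mm wide in y.
- level: Yellow spirit level, black end caps, green vials: a rigid bar 310 long (x) x 22 wide (y) x 40 mm high (z), 0.2 to 0.4 kg. Origin: centre of its underside; z up to the bubble. It starts loose on the crate floor, x along the crate's x within 0.1 rad, near end under the near board; if its far end is under the far board, it must be slid back towards the robot before that end can rise.
- level_near_end (a point): Centre of the level's end face nearer the robot: x = -155, z = 20 mm in the level's frame.
- level_far_end (a point): Centre of the level's end face away from the robot: x = +155, z = 20 mm in the level's frame.
- tin: Blue-labelled tin, 80 mm diameter, 110 mm high, loose on the worktop beside the crate; origin at the centre of its underside. Leave alone.
- jar: Glass jar, 72 mm diameter, 100 mm high, loose beside the crate; origin at the centre of its underside. Leave alone.
- tape: Grey roll of tape lying flat, 90 mm outside diameter, 40 mm high, loose beside the crate; origin at the centre of its underside. Leave alone.
- carton: Small cardboard box with a red band, 80 x 60 x 50 mm, loose beside the crate; origin at the centre of its underside. Leave alone.

How it is judged:
By the outcome, as a careful person would: the job done as asked, in the order asked, and still so for the second after the job is handed in, while the arm keeps its last pose, push and grip.
It also fails if it takes over 42 s, if anything falls off the work surface, if the arm or the gripper's body presses on something with over 40 N, if the wrist force passes 120 N, or if a joint passes its speed limit or range.

## Working session

There is one attempt and no reset: what is moved stays moved. The work goes in short steps, Python scripts to look and compute and a shell command to move; the robot and the scene stay as the last step left them, time stands still between calls to the robot, and variables do not carry over. Pictures are saved under pics/ and viewed, at most 10 in all, crops included, and the job is handed in when it is done.

```bash
mkdir -p pics
cat > h.py <<'E'
import numpy as np, cv2
from plant import manip
def save(n,f):
    im,d=manip.grab_frame(n); cv2.imwrite(f'pics/{f}.png',im[:,:,::-1]); np.savez(f'pics/{f}.npz',im=im,d=d); return im,d
def cloud(n,d):
    c=manip.camera_model(n); K=np.array(c['mtx'],float); T=np.array(c['world_to_cam'])
    v,u=np.mgrid[:480,:640]
    p=cv2.undistortPoints(np.stack([u,v],-1).reshape(-1,1,2).astype(float),K,np.array([c['k1'],0,0,0.])).reshape(480,640,2)
    P=np.dstack([p*d[...,None],d])
    return (P-T[:3,3])@T[:3,:3]
E
python3 - <<'E'
from h import *
print(manip.grip_point_offset, manip.state())
for n in('top','side'):
    im,d=save(n,n+'1'); T=np.array(manip.camera_model(n)['world_to_cam']); print(n,-T[:3,:3].T@T[:3,3],T[2,:3])
a=cv2.imread('pics/top1.png');b=cv2.imread('pics/side1.png')
E
```

```text
0.0187 {'time': 0.0, 'joint_pos': array([ 1.11899374e+00,  5.33848272e-02,  1.61426799e+00, -2.91744463e-05,
        1.47599815e+00, -1.18961914e-01]), 'joint_vel': array([-0.00041537,  0.00019076,  0.00119335,  0.00071941,  0.00050076,
       -0.00098468]), 'joint_efforts': array([-1.87463284e-04, -3.93695140e+01, -3.70169020e+01, -1.61901248e-04,
        7.36112619e-03, -6.52082122e-07]), 'tool_pos': array([0.20392121, 0.59014902, 0.23006121]), 'tool_rot': array([-2.75799822e-04,  1.65651746e-01,  9.86183776e-01, -9.91620222e-04]), 'contact_force': array([ 0.12047415,  0.06111212, -0.21192198]), 'ft_torque': array([ 0.02235028, -0.03642425, -0.02478393]), 'grasp_force': 0.0, 'gripper_width': 0.9982792337012242}
top [0.33172728 0.02469331 1.17708563] [ 0.18429258  0.01153737 -0.98280371]
side [ 0.3953461  -0.50362731  0.47557242] [ 0.22067649  0.80304963 -0.553546  ]
```

View pics/top1.png

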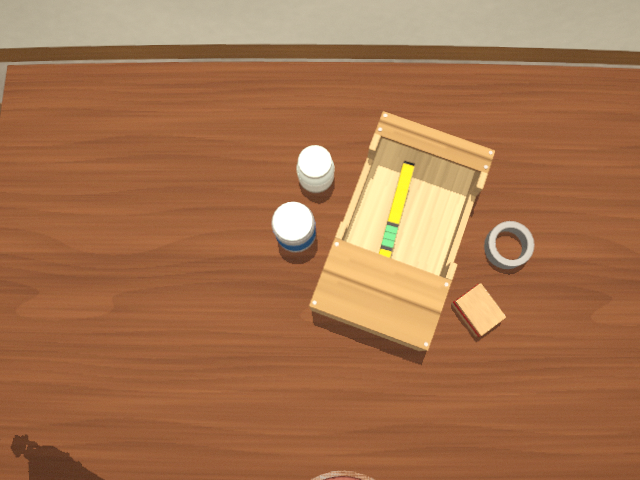

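View pics/side1.png

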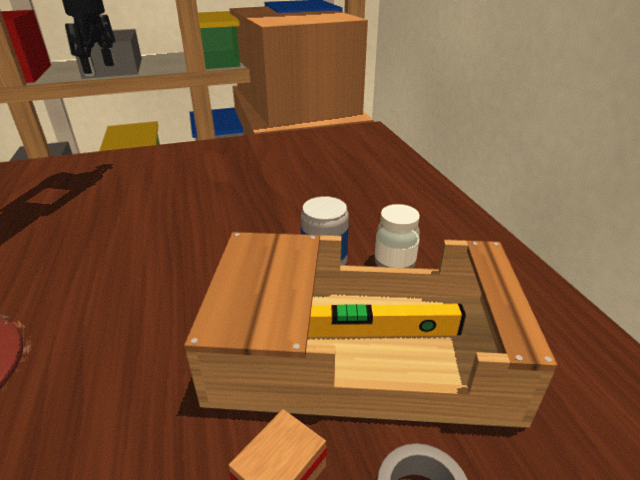

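The top view shows the crate with its opening from about (395,255) to (430,155). The level's black far cap is at (408,163) and seems just short of the far board. The jar (315,168), tin (294,226), tape (510,245) and carton (480,310) stand at the sides.

```bash
cat > m.py <<'E'
from h import *
def pts(n,f):
    z=np.load(f'pics/{f}.npz'); return z['im'],cloud(n,z['d']),z['d']
E
python3 - <<'E'
from m import *
im,P,d=pts('top','top1')
hsv=cv2.cvtColor(im,cv2.COLOR_RGB2HSV)
u0=np.mgrid[:480,:640]
m=(abs(P[...,2]-.11)<.006)&(d>0)&(u0[1]>305)&(u0[1]<500)&(u0[0]>105)&(u0[0]<355)
m[:, :][(u0[1]<335)&(u0[0]<240)]=False
n,l,st,_=cv2.connectedComponentsWithStats(m.astype('uint8'))
k=[i for i in range(1,n) if st[i,4]>300]; print(st[k])
m=np.isin(l,k)
xy=P[m][:,:2].astype('float32')
(c,s,a)=cv2.minAreaRect(xy); box=cv2.boxPoints((c,s,a)); print(c,s,a,box, np.median(P[m][:,2]))
# crate axis
e=[box[1]-box[0],box[2]-box[1]]; e=max(e,key=np.linalg.norm); e/=np.linalg.norm(e); e*=np.sign(e[0]); yaw=np.arctan2(e[1],e[0]); c=np.array(c)
R=np.array([[e[0],e[1]],[-e[1],e[0]]])
q=(xy-c)@R.T
mid=abs(q[:,1])<.06
qx=q[mid,0];print('yaw',yaw,'near edge',qx[qx<.05].max(),'far edge',qx[qx>.05].min())
y=(hsv[...,0]>22)&(hsv[...,0]<32)&(hsv[...,1]>200)&(hsv[...,2]>150)
for n,f in(('top','top1'),('side','side1')):
    im,P,d=pts(n,f);hsv=cv2.cvtColor(im,cv2.COLOR_RGB2HSV)
    y=(hsv[...,0]>22)&(hsv[...,0]<33)&(hsv[...,1]>200)&(hsv[...,2]>120)&(d>0)
    L=P.reshape(480,640,3)
    y&=(abs(((L[...,:2]-c)@R.T)[...,0])<.19)&(abs(((L[...,:2]-c)@R.T)[...,1])<.1)
    Q=P[y]; print(n,len(Q),'z pct',np.percentile(Q[:,2],[2,50,98]))
    T=Q[Q[:,2]>.043] if n=='top' else Q[abs(Q[:,2]-.03)<.012]
    vx,vy,x0,y0=cv2.fitLine(T[:,:2].astype('float32'),cv2.DIST_HUBER,0,.01,.01).ravel()
    q=(T[:,:2]-c)@R.T
    print('lyaw',np.arctan(vy/vx),'pt',x0,y0,'crate x range',np.percentile(q[:,0],[0.5,99.5]),'y',np.median(q[:,1]))
np.savez('crate.npz',c=c,R=R,yaw=yaw)
E
```

```text
[[ 369  111  126   79 3216]
 [ 310  221  147  130 9441]]
(0.5650258660316467, -0.10741180181503296) (0.22523723542690277, 0.39644885063171387) 70.21187591552734 [[ 0.34038016 -0.14627293]
 [ 0.7134191  -0.28048787]
 [ 0.78967154 -0.06855068]
 [ 0.41663265  0.06566426]] 0.10976722323948769
yaw -0.3453679 near edge -0.06399242347750689 far edge 0.14647434554249816
top 576 z pct [0.04503124 0.04955595 0.05440215]
lyaw -0.2661509 pt 0.6344308 -0.10504293 crate x range [-0.05154845  0.13355761] y 0.025763476743046722
side 983 z pct [0.04738289 0.0487562  0.05020925]Traceback (most recent call last):
  File "<stdin>", line 26, in <module>
cv2.error: OpenCV(4.12.0) /io/opencv/modules/imgproc/src/linefit.cpp:50: error: (-215:Assertion failed) count > 0 in function 'fitLine2D_wods'
```

```bash
cat > go.py <<'E'
import sys
from h import *
from scipy.spatial.transform import Rotation as Ro
def rel(target,lyaw):
    s=manip.state();w,x,y,z=s['tool_rot'];M=Ro.from_quat([x,y,z,w]).as_matrix()
    dy=(lyaw-np.arctan2(M[1,0],M[0,0])+np.pi/2)%np.pi-np.pi/2
    print('t',s['time'],'tcp',s['tool_pos'].round(4),'tool x',M[:,0].round(3),'cm in tool axes',(M.T@(np.array(target)-s['tool_pos'])*100).round(2),'turn',round(-dy,3),'grip',s['gripper_width'],s['grasp_force'],s['contact_force'].round(1))
def gp(cx,z,lyaw=-.2662,p=(.63443,-.10504)):
    k=np.load('crate.npz');c,R=k['c'],k['R'];u=np.array([np.cos(lyaw),np.sin(lyaw)])
    a=R@(np.array(p)-c);b=R@u;t=(cx-a[0])/b[0]
    return [*(np.array(p)+t*u),z]
if __name__=='__main__': rel(gp(float(sys.argv[1]),float(sys.argv[2])),-.2662)
E
python3 go.py .03 .23
```

```text
Traceback (most recent call last):
  File "go.py", line 12, in <module>
    if __name__=='__main__': rel(gp(float(sys.argv[1]),float(sys.argv[2])),-.2662)
                                 ~~^^^^^^^^^^^^^^^^^^^^^^^^^^^^^^^^^^^^^^^
  File "go.py", line 9, in gp
    k=np.load('crate.npz');c,R=k['c'],k['R'];u=np.array([np.cos(lyaw),np.sin(lyaw)])
FileNotFoundError: [Errno 2] No such file or directory: 'crate.npz'
```

```bash
python3 - <<'E'
import numpy as np
e=np.array([np.cos(-.34537),np.sin(-.34537)])
np.savez('crate.npz',c=np.array([.56503,-.10741]),R=np.array([[e[0],e[1]],[-e[1],e[0]]]))
E
python3 go.py .03 .23
```

```text
t 0.1 tcp [0.2039 0.5902 0.2302] tool x [-0.945  0.327  0.   ] cm in tool axes [-59.95 -51.88   0.1 ] turn -0.067 grip 0.9973686500993683 0.0 [-0.1  0.  -0.2]
```

```bash
for i in 1; do :; done
python3 -m crank '[{"x":-3,"y":-2.6},{"x":-3,"y":-2.6},{"x":-3,"y":-2.6},{"x":-3,"y":-2.6},{"x":-3,"y":-2.6}]' 100
python3 -m crank '[{"x":-3,"y":-2.6},{"x":-3,"y":-2.6},{"x":-3,"y":-2.6},{"x":-3,"y":-2.6},{"x":-3,"y":-2.6}]'
python3 -m crank '[{"x":-3,"y":-2.6},{"x":-3,"y":-2.6},{"x":-3,"y":-2.6},{"x":-3,"y":-2.6},{"x":-3,"y":-2.6}]'
python3 -m crank '[{"x":-3,"y":-2.6},{"x":-3,"y":-2.6},{"x":-3,"y":-2.6},{"x":-3,"y":-2.6,"turn":-0.067},{}]'
python3 go.py .03 .015
```

```text
t 0.1 tcp [0.2039 0.5902 0.2302] tool x [-0.945  0.327  0.   ] cm in tool axes [-59.95 -51.84  21.6 ] turn -0.067 grip 0.9973686500993683 0.0 [-0.1  0.  -0.2]schema error: expected keys x, y, z, turn
schema error: expected keys x, y, z, turn
schema error: expected keys x, y, z, turn
schema error: expected keys x, y, z, turn
```

All four keys are required in each row.

```bash
python3 -m crank '[{"x":-3,"y":-2.6,"z":0,"turn":0},{"x":-3,"y":-2.6,"z":0,"turn":0},{"x":-3,"y":-2.6,"z":0,"turn":0},{"x":-3,"y":-2.6,"z":0,"turn":0},{"x":-3,"y":-2.6,"z":0,"turn":0}]' 100
python3 -m crank '[{"x":-3,"y":-2.6,"z":0,"turn":0},{"x":-3,"y":-2.6,"z":0,"turn":0},{"x":-3,"y":-2.6,"z":0,"turn":0},{"x":-3,"y":-2.6,"z":0,"turn":0},{"x":-3,"y":-2.6,"z":0,"turn":0}]'
python3 -m crank '[{"x":-3,"y":-2.6,"z":0,"turn":0},{"x":-3,"y":-2.6,"z":0,"turn":0},{"x":-3,"y":-2.6,"z":0,"turn":0},{"x":-3,"y":-2.6,"z":0,"turn":0},{"x":-3,"y":-2.6,"z":0,"turn":0}]'
python3 -m crank '[{"x":-3,"y":-2.6,"z":0,"turn":0},{"x":-3,"y":-2.6,"z":0,"turn":0},{"x":-3,"y":-2.6,"z":0,"turn":0},{"x":-3,"y":-2.6,"z":0,"turn":-0.067},{"x":0,"y":0,"z":0,"turn":0}]'
python3 go.py .03 .015
```

```text
time: 0.6
tool_pos: [0.3037, 0.4172, 0.2307]
tool_rot: [-0.0, 0.165, 0.986, -0.0]
contact_force: [0.8, 1.0, -0.4]
gripper_width: 1.001
grasp_force: 0.0
time: 1.1
tool_pos: [0.403, 0.2454, 0.2309]
tool_rot: [-0.0, 0.166, 0.986, -0.0]
contact_force: [0.4, -0.3, 0.3]
gripper_width: 1.0
grasp_force: 0.0
time: 1.6
tool_pos: [0.5024, 0.0735, 0.2309]
tool_rot: [-0.0, 0.166, 0.986, 0.0]
contact_force: [0.2, 0.7, 0.4]
gripper_width: 1.0
grasp_force: 0.0
time: 2.1
tool_pos: [0.5825, -0.0661, 0.2304]
tool_rot: [-0.0, 0.134, 0.991, -0.001]
contact_force: [-1.0, -0.3, 1.1]
gripper_width: 1.001
grasp_force: 0.0
t 2.1 tcp [ 0.5825 -0.0661  0.2304] tool x [-0.964  0.266  0.001] cm in tool axes [-2.59 -2.36 21.54] turn -0.003 grip 1.000531884376303 0.0 [-1.  -0.3  1.1]
```

```bash
python3 -m crank '[{"x":-2.6,"y":-2.4,"z":0,"turn":0},{"x":0,"y":0,"z":4,"turn":0},{"x":0,"y":0,"z":4,"turn":0},{"x":0,"y":0,"z":3,"turn":0},{"x":0,"y":0,"z":0,"turn":0}]'
python3 - <<'E'
from h import *
save('top','top2');save('side','side2')
a=cv2.imread('pics/top2.png')[60:360,260:560];b=cv2.imread('pics/side2.png')[150:450,160:560]
cv2.imwrite('pics/c2.png',np.hstack([a,b]))
E
python3 go.py .03 .015
```

```text
time: 2.6
tool_pos: [0.5958, -0.0906, 0.1148]
tool_rot: [-0.006, 0.133, 0.991, 0.001]
contact_force: [-0.3, 0.2, -1.0]
gripper_width: 1.0
grasp_force: 0.0
t 2.7 tcp [ 0.5999 -0.0918  0.1212] tool x [-0.965  0.262  0.001] cm in tool axes [-0.23 -0.37 10.62] turn 0.001 grip 0.9978005973786561 0.0 [ 0.1 -0.6  0.5]
```

View pics/c2.png

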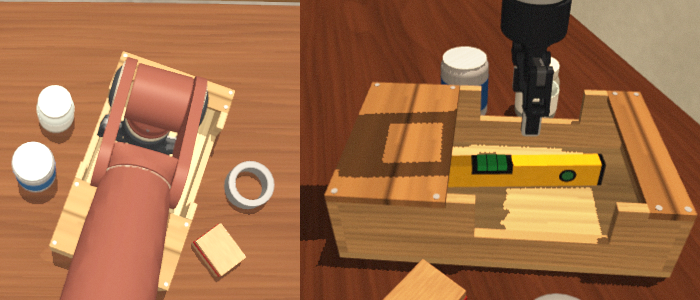

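The fingers hang above the level near crop pixel (530,120) and are lined up with it. Next I descend and close.

```bash
python3 -m crank '[{"x":-0.2,"y":-0.4,"z":2.5,"turn":0},{"x":0,"y":0,"z":3,"turn":0},{"x":0,"y":0,"z":2.5,"turn":0},{"x":0,"y":0,"z":1.6,"turn":0},{"x":0,"y":0,"z":0.6,"turn":0}]'
python3 -m crank '[{"x":0,"y":0,"z":0,"turn":0},{"x":0,"y":0,"z":0,"turn":0}]'
python3 go.py .03 .015
```

```text
time: 3.2
tool_pos: [0.6015, -0.0966, 0.0195]
tool_rot: [0.0, 0.132, 0.991, -0.0]
contact_force: [0.5, -0.3, -0.5]
gripper_width: 1.0
grasp_force: 0.0
time: 3.4
tool_pos: [0.6026, -0.0971, 0.0212]
tool_rot: [0.001, 0.132, 0.991, -0.0]
contact_force: [0.3, 0.4, -0.0]
gripper_width: 1.0
grasp_force: 0.0
t 3.4 tcp [ 0.6026 -0.0971  0.0212] tool x [-0.965  0.263 -0.003] cm in tool axes [0.18 0.07 0.62] turn 0.0 grip 1.0000697409969794 0.0 [ 0.3  0.4 -0. ]
```

```bash
python3 -m crank '[{"x":0,"y":0,"z":0.5,"turn":0},{"x":0,"y":0,"z":0,"turn":0}]'
python3 -m crank '[{"x":0,"y":0,"z":0,"turn":0},{"x":0,"y":0,"z":0,"turn":0},{"x":0,"y":0,"z":0,"turn":0},{"x":0,"y":0,"z":0,"turn":0},{"x":0,"y":0,"z":0,"turn":0}]' 0
python3 -m crank '[{"x":0,"y":0,"z":0,"turn":0},{"x":0,"y":0,"z":0,"turn":0},{"x":0,"y":0,"z":0,"turn":0}]'
```

```text
time: 3.6
tool_pos: [0.6014, -0.0969, 0.0147]
tool_rot: [0.0, 0.132, 0.991, -0.0]
contact_force: [0.2, -0.2, -0.2]
gripper_width: 0.998
grasp_force: 0.0
time: 4.1
tool_pos: [0.6014, -0.0967, 0.0146]
tool_rot: [0.0, 0.133, 0.991, 0.0]
contact_force: [0.2, -0.1, -1.9]
gripper_width: 0.254
grasp_force: 58.8
time: 4.4
tool_pos: [0.6014, -0.0967, 0.0145]
tool_rot: [0.0, 0.133, 0.991, 0.0]
contact_force: [0.7, -0.5, 1.6]
gripper_width: 0.248
grasp_force: 59.2
```

```bash
python3 -m crank '[{"x":0.4,"y":0,"z":-0.5,"turn":0},{"x":0.4,"y":0,"z":-1,"turn":0},{"x":0,"y":0,"z":-1,"turn":0},{"x":0,"y":0,"z":-1,"turn":0},{"x":0,"y":0,"z":-0.5,"turn":0}]'
python3 -m crank '[{"x":0,"y":0,"z":-0.7,"turn":0},{"x":0,"y":0,"z":-0.7,"turn":0},{"x":0,"y":0,"z":-0.7,"turn":0}]'
python3 - <<'E'
from h import *
save('side','side3')
cv2.imwrite('pics/c3.png',cv2.imread('pics/side3.png')[150:450,160:560])
E
```

```text
time: 4.9
tool_pos: [0.5944, -0.095, 0.0563]
tool_rot: [0.001, 0.133, 0.991, -0.0]
contact_force: [-0.5, -0.3, -2.9]
gripper_width: 0.247
grasp_force: 58.7
time: 5.2
tool_pos: [0.5938, -0.0948, 0.0751]
tool_rot: [0.001, 0.133, 0.991, -0.0]
contact_force: [4.8, -1.6, -9.2]
gripper_width: 0.251
grasp_force: 59.1
```

View pics/c3.png

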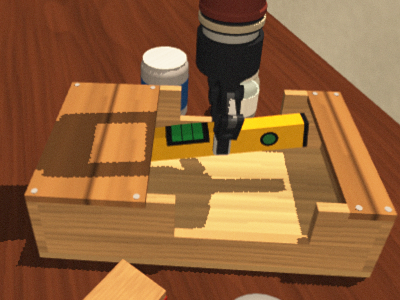

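The level is held and has begun to tip about the near board's edge, with the far end, crop (305,130), rising.

```bash
python3 -m crank '[{"x":0,"y":0,"z":-0.7,"turn":0},{"x":0,"y":0,"z":-0.7,"turn":0},{"x":0,"y":0,"z":-0.7,"turn":0},{"x":0,"y":0,"z":-0.7,"turn":0}]'
python3 - <<'E'
from h import *
save('side','side4')
cv2.imwrite('pics/c4.png',cv2.imread('pics/side4.png')[100:450,160:560])
E
```

```text
time: 5.65
tool_pos: [0.5922, -0.0943, 0.1028]
tool_rot: [-0.002, 0.132, 0.991, 0.0]
contact_force: [-0.2, 0.4, -9.0]
gripper_width: 0.25
grasp_force: 59.2
```

View pics/c4.png

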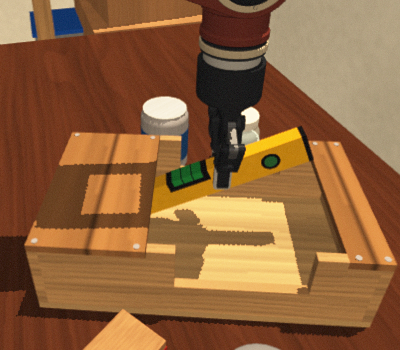

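The tilt is now about 20° and the far end, crop (308,145), is above the far board's height. Now I draw it along its own axis.

```bash
python3 -m crank '[{"x":-1.4,"y":0,"z":-0.45,"turn":0},{"x":-2,"y":0,"z":-0.7,"turn":0},{"x":-2,"y":0,"z":-0.7,"turn":0},{"x":-2,"y":0,"z":-0.7,"turn":0},{"x":0,"y":0,"z":0,"turn":0}]'
python3 - <<'E'
from h import *
save('side','side5')
cv2.imwrite('pics/c5.png',cv2.imread('pics/side5.png')[50:450,160:640])
E
```

```text
time: 6.2
tool_pos: [0.6683, -0.1152, 0.1326]
tool_rot: [0.003, 0.133, 0.991, -0.0]
contact_force: [-0.3, -0.2, -2.8]
gripper_width: 0.251
grasp_force: 60.0
```

View pics/c5.png

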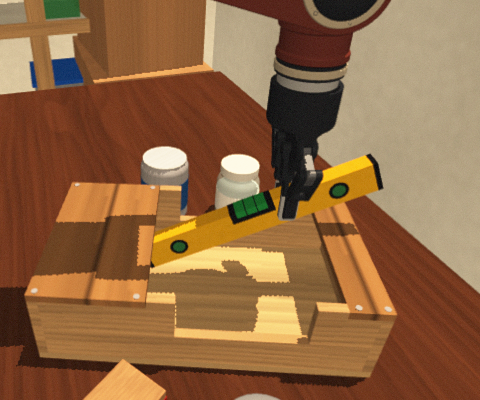

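The far end is out above the far board at crop (375,165). The near end is still just under the near board at (155,262), so I keep drawing.

```bash
python3 -m crank '[{"x":-2,"y":0,"z":-0.72,"turn":0},{"x":-2,"y":0,"z":-0.72,"turn":0},{"x":-2,"y":0,"z":-0.72,"turn":0},{"x":-2,"y":0,"z":-0.72,"turn":0},{"x":0,"y":0,"z":0,"turn":0}]'
python3 - <<'E'
from h import *
save('side','side6')
cv2.imwrite('pics/c6.png',cv2.imread('pics/side6.png')[50:450,160:640])
E
```

```text
time: 6.75
tool_pos: [0.7436, -0.1357, 0.1594]
tool_rot: [0.001, 0.133, 0.991, -0.0]
contact_force: [0.1, -0.2, -2.4]
gripper_width: 0.246
grasp_force: 60.0
```

View pics/c6.png

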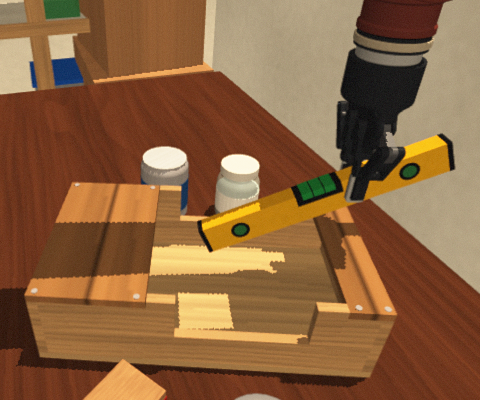

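The near end, crop (205,240), is now clear of the near board. I'll lift, move back over the crate, and set the bar across both boards while still gripping, so it turns level in the pads.

```bash
python3 -m crank '[{"x":0,"y":0,"z":-1.5,"turn":0},{"x":0,"y":0,"z":-2,"turn":0},{"x":0,"y":0,"z":-2,"turn":0},{"x":0,"y":0,"z":-2,"turn":0},{"x":0,"y":0,"z":-1,"turn":0}]'
python3 -m crank '[{"x":1.5,"y":0,"z":0,"turn":0},{"x":2.5,"y":0,"z":0,"turn":0},{"x":2.5,"y":0,"z":0,"turn":0},{"x":2.1,"y":0,"z":0,"turn":0},{"x":0.5,"y":0,"z":0,"turn":0}]'
python3 -m crank '[{"x":0,"y":0,"z":1,"turn":0},{"x":0,"y":0,"z":1,"turn":0},{"x":0,"y":0,"z":1,"turn":0},{"x":0,"y":0,"z":1,"turn":0},{"x":0,"y":0,"z":1,"turn":0}]'
python3 -m crank '[{"x":0,"y":0,"z":1,"turn":0},{"x":0,"y":0,"z":1,"turn":0},{"x":0,"y":0,"z":1,"turn":0},{"x":0,"y":0,"z":0.8,"turn":0},{"x":0,"y":0,"z":0,"turn":0}]'
python3 - <<'E'
from h import *
save('side','side7')
cv2.imwrite('pics/c7.png',cv2.imread('pics/side7.png')[50:450,160:640])
E
```

```text
time: 7.3
tool_pos: [0.7419, -0.135, 0.2463]
tool_rot: [0.002, 0.132, 0.991, -0.0]
contact_force: [0.1, 1.2, -2.4]
gripper_width: 0.249
grasp_force: 60.0
time: 7.8
tool_pos: [0.652, -0.1104, 0.2425]
tool_rot: [-0.001, 0.132, 0.991, 0.0]
contact_force: [1.7, -0.5, -1.8]
gripper_width: 0.249
grasp_force: 60.0
time: 8.3
tool_pos: [0.6546, -0.1114, 0.1912]
tool_rot: [-0.0, 0.133, 0.991, 0.0]
contact_force: [4.3, -1.4, 3.5]
gripper_width: 0.248
grasp_force: 61.0
time: 8.8
tool_pos: [0.653, -0.1109, 0.1524]
tool_rot: [-0.002, 0.133, 0.991, 0.0]
contact_force: [1.8, -0.3, 1.0]
gripper_width: 0.251
grasp_force: 59.5
```

View pics/c7.png

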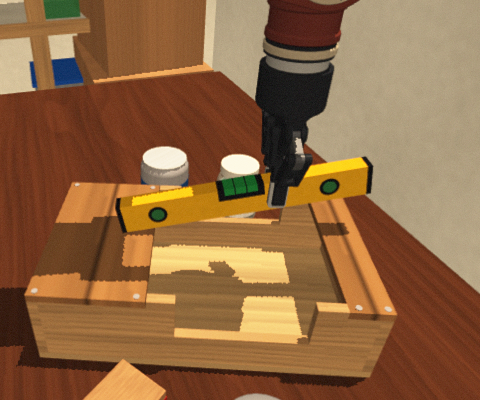

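The near end rests on the near board at crop (125,228) and the bar is levelling, with about 10° left. I lower the rest of the way gently.

```bash
python3 -m crank '[{"x":0,"y":0,"z":1,"turn":0},{"x":0,"y":0,"z":1,"turn":0},{"x":0,"y":0,"z":0.8,"turn":0},{"x":0,"y":0,"z":0.5,"turn":0},{"x":0,"y":0,"z":0,"turn":0}]'
python3 -m crank '[{"x":0,"y":0,"z":0.3,"turn":0},{"x":0,"y":0,"z":0.2,"turn":0},{"x":0,"y":0,"z":0,"turn":0}]'
```

```text
time: 9.35
tool_pos: [0.6532, -0.1109, 0.1198]
tool_rot: [-0.002, 0.132, 0.991, 0.0]
contact_force: [-0.1, -0.1, -0.8]
gripper_width: 0.249
grasp_force: 58.8
time: 9.65
tool_pos: [0.6538, -0.1111, 0.1162]
tool_rot: [-0.001, 0.132, 0.991, 0.0]
contact_force: [-0.8, 0.5, 0.5]
gripper_width: 0.247
grasp_force: 58.9
```

```bash
python3 -m crank '[{"x":0,"y":0,"z":0.1,"turn":0},{"x":0,"y":0,"z":0.1,"turn":0},{"x":0,"y":0,"z":0,"turn":0}]'
python3 -m crank '[{"x":0,"y":0,"z":0.1,"turn":0},{"x":0,"y":0,"z":0,"turn":0}]'
```

```text
time: 9.95
tool_pos: [0.6539, -0.1111, 0.1157]
tool_rot: [-0.001, 0.132, 0.991, 0.0]
contact_force: [-3.4, 0.7, 5.6]
gripper_width: 0.248
grasp_force: 59.7
time: 10.15
tool_pos: [0.6539, -0.1111, 0.1157]
tool_rot: [-0.001, 0.132, 0.991, 0.0]
contact_force: [-6.3, 2.3, 8.6]
gripper_width: 0.253
grasp_force: 60.3
```

It rests firmly on both boards. Now I lift it.

```bash
python3 -m crank '[{"x":0,"y":0,"z":-0.6,"turn":0},{"x":0,"y":0,"z":-1.5,"turn":0},{"x":0,"y":0,"z":-2,"turn":0},{"x":0,"y":0,"z":-2.5,"turn":0},{"x":0,"y":0,"z":-2.5,"turn":0}]'
python3 -m crank '[{"x":0,"y":0,"z":-2.5,"turn":0},{"x":0,"y":0,"z":-1.8,"turn":0},{"x":0,"y":0,"z":-1,"turn":0},{"x":0,"y":0,"z":-0.4,"turn":0},{"x":0,"y":0,"z":0,"turn":0}]'
python3 -m crank '[{"x":0,"y":0,"z":0,"turn":0},{"x":0,"y":0,"z":0,"turn":0},{"x":0,"y":0,"z":0,"turn":0},{"x":0,"y":0,"z":0,"turn":0},{"x":0,"y":0,"z":0,"turn":0}]'
python3 - <<'E'
from h import *
im,d=save('side','side8')
cv2.imwrite('pics/c8.png',im[50:450,160:640,::-1])
P=cloud('side',d);h=cv2.cvtColor(im,cv2.COLOR_RGB2HSV)
y=(h[...,0]>20)&(h[...,0]<33)&(h[...,1]>180)&(h[...,2]>100)&(d>0)&(P[...,2]>.2)&(P[...,0]>.4)&(P[...,0]<.85)&(abs(P[...,1])<.25)
Q=P[y];print(len(Q))
u=np.array([np.cos(.266),-np.sin(.266)]);t=Q[:,:2]@u
B=np.arange(t.min()+.01,t.max()-.01,.02)
for b in B:
    k=(t>b)&(t<b+.02)
    if k.sum()>20: print(round(b,3),np.percentile(Q[k,2],[3,97]).round(4))
print(manip.state()['joint_vel'].round(3))
E
```

```text
time: 10.65
tool_pos: [0.6543, -0.1112, 0.2054]
tool_rot: [0.0, 0.133, 0.991, -0.0]
contact_force: [0.3, 0.1, -2.2]
gripper_width: 0.251
grasp_force: 58.7
time: 11.15
tool_pos: [0.6542, -0.1112, 0.2613]
tool_rot: [-0.0, 0.133, 0.991, 0.0]
contact_force: [0.5, -0.1, -3.7]
gripper_width: 0.25
grasp_force: 58.8
time: 11.65
tool_pos: [0.6542, -0.1112, 0.2613]
tool_rot: [-0.0, 0.133, 0.991, 0.0]
contact_force: [-0.2, -0.7, -3.6]
gripper_width: 0.251
grasp_force: 58.8
967
0.51 [0.2923 0.2936]
0.53 [0.2925 0.2937]
0.55 [0.2926 0.2939]
0.69 [0.2946 0.296 ]
0.71 [0.295  0.2962]
0.73 [0.2952 0.2965]
0.75 [0.2956 0.2967]
[ 0.001 -0.002 -0.003 -0.002  0.001 -0.   ]
```

View pics/c8.png

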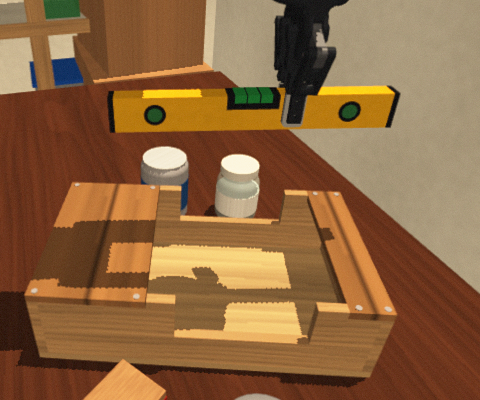

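The level is held horizontally (about 0.7° tilt), bubble side up and about 14 cm above the crate. Nothing around the crate has moved.

```bash
python3 -c "
from plant import manip
print(manip.job_done())"
```

```text
the job is handed in; nothing more can be done
None
```

The level is out of the crate and the job is handed in: the gripper holds it still, about 0.7° off horizontal, bubble side up and about 14 cm above the crate top, and the tin, jar, tape and carton were left alone.

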